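# Set the four coffee cups on their matching saucers

### The arm

A 6-joint arm with a two-finger parallel gripper is mounted at the origin on the work surface. World frame = base frame: x ahead of the robot, y to its left, z up, the work surface at z = 0. Lengths are in m, angles in rad, forces in N, time in s.
With the tool pointing down it reaches from about 0.3 to 0.775 m from the base axis. Payload 14.6 kg.
Tool frame: the origin (TCP) lies midway between the tips of the shut fingers; the grasp point (between the pads) lies 19 mm behind it; z points along the fingers, y is the line along which they close (so a half turn about z gives the same grasp; the last joint's range is limited). The gripper opens to 85 mm and grips with 20 to 120 N. Pads are 22 mm wide; open, the fingers measure 114 mm over their backs; the gripper's body (76 mm by 85 mm) begins 54 mm behind the grasp point. The pads swing forward as they close: fully open they stand 13 mm farther back than shut.
Start: joints at [-0.067, 0.3, 1.521, -0, 1.321, -0.067], TCP at [0.55, -0, 0.231] pointing down, gripper open.
Joint ranges: [-3.03, 3.03], [-0.79, 2.21], [0.23, 2.52], [-1.04, 4.18], [0, 3.07], [-2.55, 2.55]. Speed limits (rad/s): [2.22, 2.22, 2.57, 3.14, 3.14, 3.14].

### API

Orientations are given as a 3x3 rotation matrix whose columns are the frame's x, y, z axes.
In Python, from cell import telemetry, vision, sign_off gives the robot as it stands.
- The arm moves only by the tool move_arm, never from a script. Its argument "plan" is a list of rows, each a list of 7 numbers: the shift along the tool's x, y, z each as a share of 10 cm, from -1 to 1, then the turn, a rotation vector about the tool's x, y, z each as a share of pi rad, from -1 to 1, then the opening, from 0 (shut) to 1 (fully open). A call has 1 to 5 rows; each row is the pose to reach, as a shift and turn from the pose commanded when the call began, along the tool's axes at that moment, turning the shorter way round; what a row does not reach only later rows make up. A row lasts 1/8 s, in which the tool goes at most 62.5 mm and 10.7 degrees, less where a joint would pass 70% of its speed; a pose out of reach is approached as far as the arm can. A call with a number of a shift or a turn outside -1 to 1 is refused whole. A call with a gripper value outside its range is refused whole. The fingers move at their own pace and stop on an object; "force" is the grip in N (left out, the last holds). Time passes only in rows, so rows that repeat a pose let the fingers close. It gives the time, the measured TCP pose, the force, the opening and the grip force at its end, in the units of the state.
- telemetry.state(): the state, without advancing time (a new reading comes with each control period).
- vision.grab_frame(name): name is "scene" or "side" or "wrist"; returns a dict with "frame" (480x640x3 uint8, red, green, blue), "fx", "fy", "cx", "cy" (pixels), "k1" (the pictures are not rectified: a ray, as slopes to the right and down, at radius r is drawn at 1 + k1 r^2 times it, then the intrinsics apply), "R" (3x3) and "t" (3): a world point X has camera coordinates R X + t. Camera axes: x right, y down, z forward; pixel columns grow to the right and rows downward; lengths in m; the calibration is good to about 2 mm. A picture is of the moment at which its call begins. There is no depth.
- sign_off(): hands the job in; it is judged then, once.
The state is a dict: "time_s": time; "joint_positions": joint angles; "dq": joint speeds; "joint_torque": joint torques, N m; "position": TCP position; "eef_rot": TCP orientation; "wrist_force": force on the tool from outside, world axes, zero at the start; "torque": the same for the moment, N m; "opening": opening from 0.0 (shut) to 1.0 (fully open); "finger_force": force on a finger pad.
Only numpy, scipy, OpenCV 4.12 (cv2) and the standard library are available. Lean on these libraries where they do the work, as an engineer would, in place of code of your own. Each camera call takes 0.05 s, during which the arm holds its last target. There are 200 camera calls.

### The job

Lay out the coffee round: stand each of the four cups upright in the middle of the saucer of its own colour and size (the small cups on the small saucers, the tall cups on the large ones). Set the cups down gently, do not drop them, leave the saucers where they lie, and do not disturb the sugar jar or the tea tin.

Things in the scene. Friction and masses are not known exactly. Their poses are not given: they have to be found in the camera images.
- small_orange_cup: orange handleless espresso cup, open at the top, straight-sided: 46 mm outside diameter, 50 mm high, wall 4 mm, foot 36 mm across (the lowest 10 mm taper in to it), about 100 g; stands upright on the table at the start. Origin at the centre of its underside, z up
- tall_orange_cup: orange handleless tall coffee cup, open at the top, straight-sided: 60 mm outside diameter, 85 mm high, wall 4 mm, foot 48 mm across (the lowest 10 mm taper in to it), about 220 g; stands upright on the table at the start. Origin at the centre of its underside, z up
- small_orange_saucer: orange loose saucer, 95 mm across, almost flat: its floor is 6 mm above the table and about 85 mm across, within a low rounded rim 8 mm high; 150 g. Origin at the centre of its underside, z up
- large_orange_saucer: orange loose saucer, 120 mm across, almost flat: its floor is 6 mm above the table and about 110 mm across, within a low rounded rim 8 mm high; 250 g. Origin at the centre of its underside, z up
- small_blue_cup: blue handleless espresso cup, open at the top, straight-sided: 46 mm outside diameter, 50 mm high, wall 4 mm, foot 36 mm across (the lowest 10 mm taper in to it), about 100 g; stands upright on the table at the start. Origin at the centre of its underside, z up
- tall_blue_cup: blue handleless tall coffee cup, open at the top, straight-sided: 60 mm outside diameter, 85 mm high, wall 4 mm, foot 48 mm across (the lowest 10 mm taper in to it), about 220 g; stands upright on the table at the start. Origin at the centre of its underside, z up
- small_blue_saucer: blue loose saucer, 95 mm across, almost flat: its floor is 6 mm above the table and about 85 mm across, within a low rounded rim 8 mm high; 150 g. Origin at the centre of its underside, z up
- large_blue_saucer: blue loose saucer, 120 mm across, almost flat: its floor is 6 mm above the table and about 110 mm across, within a low rounded rim 8 mm high; 250 g. Origin at the centre of its underside, z up
- sugar_jar: bystander: closed glass jar with an orange lid, 72 mm in diameter, 100 mm high, at one end of the work; loose. Origin at the centre of its underside
- tea_tin: bystander: closed blue tin with a flat silver lid, 76 mm in diameter, 75 mm high, at the other end of the work; loose. Origin at the centre of its underside
Things that resemble listed ones, but are neither listed nor needed, are in the scene too. Leave any green or turquoise look-alike of the tall_orange_cup alone.

How it is judged:
At the end, for the whole second after the job is handed in: Each cup stands upright (within 7 degrees) and at rest on the floor of the saucer that matches it in colour and size, its centre within 15 mm of the saucer's centre; every saucer is within 40 mm of where it lay at the start and at rest; the sugar jar and the tea tin still stand upright (horizontal distance between small_orange_cup and small_orange_saucer below 0.015 m and z of small_orange_cup in the frame of small_orange_saucer between 0.001 and 0.01 m and angle between each of small_orange_cup, tall_orange_cup, small_blue_cup, tall_blue_cup, sugar_jar, tea_tin's own z axis and vertical below 0.12 rad and linear speed of each of small_orange_cup, small_orange_saucer, tall_orange_cup, large_orange_saucer, small_blue_cup, small_blue_saucer, tall_blue_cup, large_blue_saucer below 0.02 m/s and distance of each of small_orange_saucer, large_orange_saucer, small_blue_saucer, large_blue_saucer from where it was at the start of the episode below 0.04 m and horizontal distance between tall_orange_cup and large_orange_saucer below 0.015 m and z of tall_orange_cup in the frame of large_orange_saucer between 0.001 and 0.01 m and horizontal distance between small_blue_cup and small_blue_saucer below 0.015 m and z of small_blue_cup in the frame of small_blue_saucer between 0.001 and 0.01 m and horizontal distance between tall_blue_cup and large_blue_saucer below 0.015 m and z of tall_blue_cup in the frame of large_blue_saucer between 0.001 and 0.01 m); the robot touches nothing.
It fails at once if a cup is dropped or knocked flying (faster than 0.55 m/s, as after a free fall of about 15 mm, while no finger touches it) ((linear speed of small_orange_cup above 0.55 m/s and contact force between the fingers and small_orange_cup below 0.05 N) or (linear speed of tall_orange_cup above 0.55 m/s and contact force between the fingers and tall_orange_cup below 0.05 N) or (linear speed of small_blue_cup above 0.55 m/s and contact force between the fingers and small_blue_cup below 0.05 N) or (linear speed of tall_blue_cup above 0.55 m/s and contact force between the fingers and tall_blue_cup below 0.05 N)).
It fails at once if the sugar jar is shifted by more than 20 mm (distance of sugar_jar from where it was at the start of the episode above 0.02 m).
It fails at once if the tea tin is shifted by more than 20 mm (distance of tea_tin from where it was at the start of the episode above 0.02 m).
It also fails if it takes over 125 s, if anything falls off the work surface, if the arm or the gripper's body presses on something with over 40 N, if the wrist force passes 120 N, or if a joint passes its speed limit or range.

## Working session

There is one attempt and no reset: what is moved stays moved. The work goes in short steps, Python scripts to look and compute and a tool call to move; the robot and the scene stay as the last step left them, time stands still between calls to the robot, and variables do not carry over. Pictures are saved under pics/ and viewed, at most 14 in all, crops included, and the job is handed in when it is done.

Besides the shell and the picture viewer there is one more tool, called after "Call:" by a JSON object that holds its "fn" and its "kwargs", one argument or row to a line. move_arm: Moves the arm, as the interface text tells. Its arguments: {"type":"object","properties":{"plan":{"type":"array","items":{"type":"array","items":{"type":"number","minimum":-1,"maximum":1}}},"force":{"type":"number"}},"required":["plan"]}

```bash
mkdir -p pics; ls; cat > h.py <<'E'
import cv2, numpy as np
from cell import telemetry, vision, sign_off
def grab(n,save=None):
    f=vision.grab_frame(n)
    if save: cv2.imwrite('pics/'+save,f['frame'][:,:,::-1])
    return f
def ray(f,u,v):
    d=np.array([(u-f['cx'])/f['fx'],(v-f['cy'])/f['fy']]); s=d.copy()
    for _ in range(20): s=d/(1+f['k1']*(s@s))
    R=np.array(f['R']);t=np.array(f['t'])
    return -R.T@t, R.T@np.array([s[0],s[1],1])
def plane(f,u,v,z):
    o,d=ray(f,u,v); return o+d*(z-o[2])/d[2]
def proj(f,X):
    c=np.array(f['R'])@np.array(X)+np.array(f['t']); s=c[:2]/c[2]; s=s*(1+f['k1']*(s@s))
    return np.array([s[0]*f['fx']+f['cx'],s[1]*f['fy']+f['cy']])
E
python3 - <<'E'
from h import *
for n in('scene','side'):
    f=grab(n,n+'0.png'); print(n,-np.array(f['R']).T@np.array(f['t']),np.array(f['R'])[2],f['fx'],f['k1'])
E
```

```text
pics
scene [1.07206525 0.8733945  0.65732174] [-0.41325507 -0.74901558 -0.51787635] 543.6815597144814 -0.08522926331758933
side [ 0.02376597 -0.70689967  0.97304625] [ 0.43853031  0.53846394 -0.7195469 ] 565.0472395928144 -0.11925053944305403
```

View pics/scene0.png

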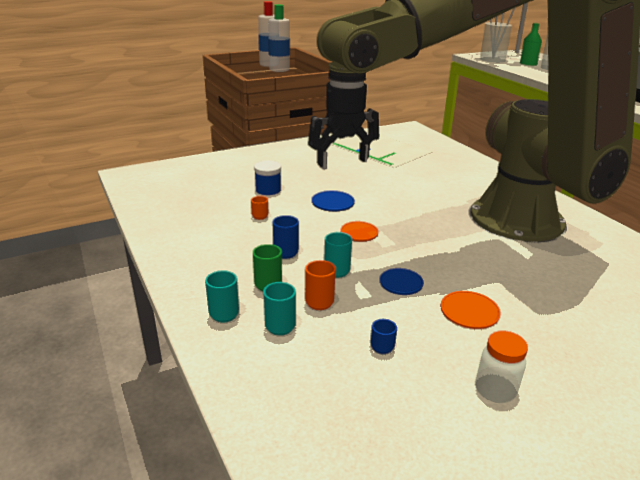

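View pics/side0.png

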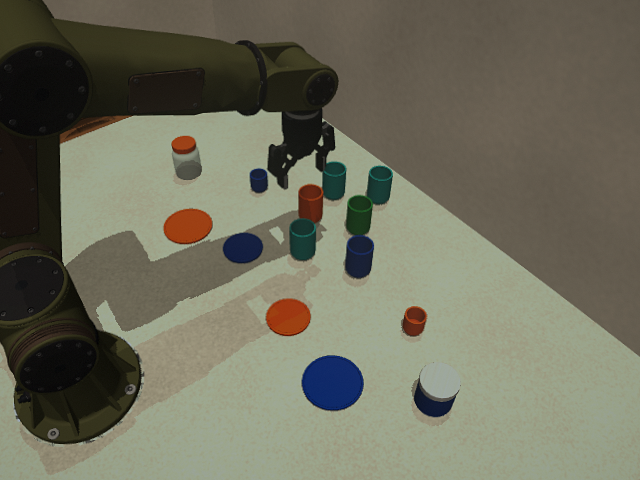

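Scene view: tall candidates are orange (320,285), blue (286,237), and the green (267,268) and teal (338,253), (222,296), (280,308) look-alikes. By the description I pick the orange and blue ones. The small cups are orange (260,207) and blue (383,336). The saucers are large blue (333,201), small orange (360,231), small blue (401,281) and large orange (470,309). The jar is at (502,367) and the tin at (268,178). The side view agrees: tall orange (311,203), tall blue (359,256), small orange (414,321), small blue (258,181).

```bash
cat >> h.py <<'E'
def blobs(f,col,minA=60):
    hsv=cv2.cvtColor(f['frame'],cv2.COLOR_RGB2HSV)
    lo,hi={'o':((3,150,60),(14,255,255)),'b':((108,150,30),(125,255,255)),'t':((84,120,30),(98,255,255)),'g':((55,120,30),(75,255,255))}[col]
    m=cv2.inRange(hsv,lo,hi); m=cv2.morphologyEx(m,cv2.MORPH_OPEN,np.ones((3,3)))
    cs,_=cv2.findContours(m,cv2.RETR_EXTERNAL,cv2.CHAIN_APPROX_NONE)
    return [cv2.convexHull(c) for c in cs if cv2.contourArea(c)>minA]
def cen(c):
    M=cv2.moments(c); return np.array([M['m10'],M['m01']])/M['m00']
E
python3 - <<'E'
from h import *
fs={n:grab(n) for n in('scene','side')}
for n,f in fs.items():
  for col in 'obtg':
    for c in blobs(f,col):
        u=cen(c); print(n,col,u.round(),int(cv2.contourArea(c)),'bb',cv2.boundingRect(c),*[plane(f,*u,z)[:2].round(3) for z in(.008,.025,.0425,.085)])
s=telemetry.state();print(s['eef_rot'],s['position'],s['opening'])
a=cv2.imread('pics/scene0.png')[150:390,200:520]; cv2.imwrite('pics/crop.png',cv2.resize(a,None,fx=2.4,fy=2.4))
w=grab('wrist','w0.png');print(-np.array(w['R']).T@np.array(w['t']),np.array(w['R'])[2])
E
```

```text
scene o [507. 346.] 996 bb (487, 331, 41, 32) [0.409 0.378] [0.427 0.391] [0.444 0.405] [0.488 0.437]
scene o [470. 309.] 1705 bb (441, 291, 59, 38) [0.395 0.26 ] [0.413 0.276] [0.431 0.293] [0.476 0.333]
scene o [320. 284.] 1294 bb (305, 261, 31, 49) [0.623 0.051] [0.635 0.073] [0.647 0.095] [0.677 0.149]
scene o [360. 231.] 550 bb (341, 221, 37, 21) [ 0.428 -0.111] [ 0.445 -0.085] [ 0.462 -0.058] [0.504 0.006]
scene o [259. 207.] 332 bb (251, 196, 17, 24) [ 0.601 -0.336] [ 0.613 -0.305] [ 0.626 -0.272] [ 0.657 -0.193]
scene o [264.  95.] 10719 bb (203, 47, 126, 103) [ 0.166 -1.347] [ 0.19  -1.288] [ 0.214 -1.229] [ 0.274 -1.083]
scene b [383. 336.] 683 bb (371, 320, 26, 33) [0.596 0.249] [0.608 0.266] [0.621 0.282] [0.652 0.323]
scene b [401. 281.] 832 bb (380, 269, 43, 26) [0.462 0.117] [0.478 0.137] [0.495 0.157] [0.535 0.207]
scene b [286. 235.] 854 bb (273, 216, 25, 42) [ 0.601 -0.168] [ 0.613 -0.141] [ 0.626 -0.113] [ 0.657 -0.045]
scene b [333. 201.] 620 bb (312, 191, 42, 20) [ 0.406 -0.287] [ 0.423 -0.257] [ 0.441 -0.226] [ 0.485 -0.15 ]
scene b [268. 184.] 410 bb (256, 175,
[... 1863 characters left out ...]
333. 187.] 185 bb (324, 179, 17, 15) [0.763 0.149] [0.75  0.134] [0.737 0.119] [0.704 0.081]
side t [382. 175.] 153 bb (372, 168, 20, 13) [0.898 0.106] [0.883 0.092] [0.867 0.077] [0.829 0.041]
side t [335. 170.] 232 bb (324, 162, 22, 17) [0.81  0.198] [0.796 0.182] [0.782 0.165] [0.747 0.125]
side g [359. 215.] 760 bb (347, 196, 25, 38) [0.747 0.027] [0.735 0.014] [0.722 0.001] [ 0.69  -0.032]
[[ 1.70037125e-05  9.99999718e-01 -7.51137525e-04]
 [ 9.99999999e-01 -1.69754682e-05  3.76084118e-05]
 [ 3.75956503e-05 -7.51138163e-04 -9.99999717e-01]] [5.49844906e-01 7.73116456e-06 2.30928258e-01] 1.00137358587487
[0.54968417 0.06625805 0.37372928] [-4.80204379e-04 -2.67198954e-01 -9.63641265e-01]
```

View pics/crop.png

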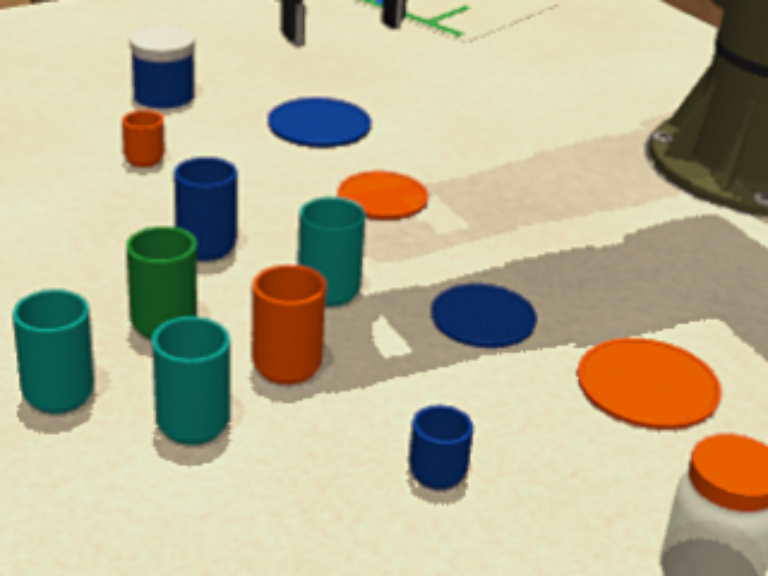

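View pics/w0.png

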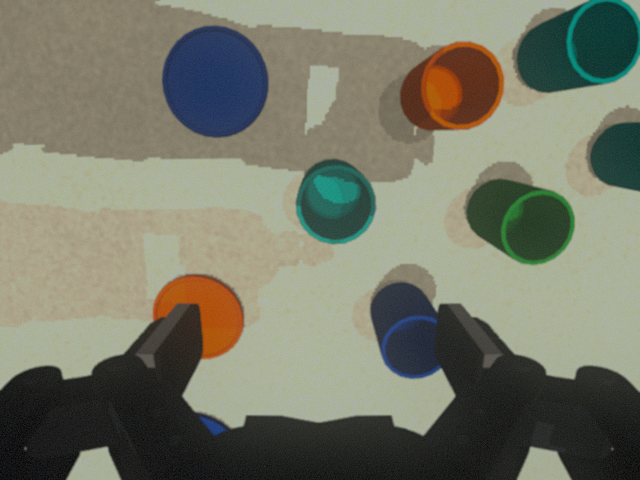

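The crop confirms the choice: orange and dark-blue tall cups, distinct from the green and teal ones. In the wrist view the tall orange rim is at (466,85), the teal at (336,200), and the small blue saucer at (216,81). Moving above the tall orange cup and measuring its rim there.

Call:
{"fn": "move_arm", "kwargs": {
  "plan": [
    [0.5,0.5,0,0,0,0,1],
    [1,1,0,0,0,0,1],
    [1,1,0,0,0,0,1],
    [1,1,0,0,0,0,1]
  ],
  "force": 40
}}

```text
time_s: 0.75
position: [0.6501, 0.1007, 0.2303]
eef_rot: [[-0.001, 1.0, -0.001], [1.0, 0.001, -0.0], [-0.0, -0.001, -1.0]]
wrist_force: [0.6, -0.0, -0.2]
opening: 0.999
finger_force: 0.0
```

```bash
cat >> h.py <<'E'
def outer(c,f,z):
    # fit circle to rim: back-project hull onto plane z, use min enclosing? (side wall pulls) -> return points
    P=np.array([plane(f,*p,z)[:2] for p in c.reshape(-1,2)]); return P
def rimfit(f,col,z,r,near,tol=.06):
    """circle of known radius r at height z: of the colour's edge points, RANSAC"""
    hsv=cv2.cvtColor(f['frame'],cv2.COLOR_RGB2HSV); best=None
    for c in blobs(f,col,300):
        c2=cv2.convexHull(c); m=np.zeros(hsv.shape[:2],np.uint8); cv2.drawContours(m,[c2],-1,255,-1)
        cc,_=cv2.findContours(m,cv2.RETR_EXTERNAL,cv2.CHAIN_APPROX_NONE)
        P=outer(cc[0],f,z); rng=np.random.default_rng(0)
        for _ in range(600):
            a,b=P[rng.integers(len(P),size=2)]; d=b-a; L=np.hypot(*d)
            if L<r*.8 or L>1.99*r: continue
            h=np.sqrt(r*r-L*L/4); n=np.array([-d[1],d[0]])/L
            for s in(1,-1):
                q=(a+b)/2+s*h*n
                k=(abs(np.hypot(*(P-q).T)-r)<.0012).sum()
                if np.hypot(*(q-near))<tol and (best is None or k>best[0]): best=(k,q,len(P))
    return best
def st():
    s=telemetry.state(); print('pos',np.round(s['position'],4),'t',round(s['time_s'],2),'op',round(s['opening'],3)); return s
E
cat > m.py <<'E'
import sys
from h import *
col,z,r,x,y=sys.argv[1],*map(float,sys.argv[2:6])
s=st(); f=grab('wrist',sys.argv[6] if len(sys.argv)>6 else None); b=rimfit(f,col,z,r,np.array([x,y])); print(b, proj(f,[*b[1],z]))
d=np.array([*b[1],0])-s['position']; print('tool shift xyz /0.1:',(s['eef_rot']and 0) if isinstance(s['eef_rot'],float) else (np.array(s['eef_rot']).T@np.array([d[0],d[1],0])/.1).round(3))
E
python3 m.py o .085 .030 .65 .10 w1.png; python3 - <<'E'
from h import *
f=grab('wrist')
print(rimfit(f,'t',.085,.03,np.array([.745,.125])),rimfit(f,'t',.085,.03,np.array([.553,.005])),rimfit(f,'g',.085,.03,np.array([.715,-.01])))
E
```

```text
pos [0.6501 0.1007 0.2303] t 0.75 op 0.999
(np.int64(139), array([0.6493434 , 0.10072668]), 229) [317.96470266 224.84029405]
tool shift xyz /0.1: [ 0.    -0.008  0.   ]
(np.int64(147), array([0.75166111, 0.13530638]), 223) (np.int64(104), array([0.56103024, 0.01493964]), 163) (np.int64(93), array([ 0.71903379, -0.00239919]), 169)
```

View pics/w1.png

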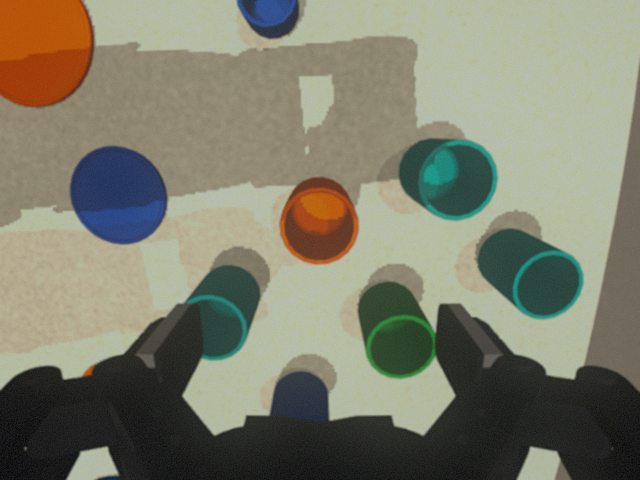

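The picture shows the orange rim at (318,225), right under the tool, with its fit at (0.649, 0.101). The nearest teal at (457,180) leaves room for the fingers, so I descend and grip.

Call:
{"fn": "move_arm", "kwargs": {
  "plan": [
    [0,-0.01,0.5,0,0,0,0.95],
    [0,-0.01,0.95,0,0,0,0.95],
    [0,-0.01,0.95,0,0,0,0.95]
  ]
}}

```text
time_s: 1.23
position: [0.6472, 0.0989, 0.1338]
eef_rot: [[0.001, 1.0, -0.006], [1.0, -0.001, -0.001], [-0.001, -0.006, -1.0]]
wrist_force: [-0.8, 0.1, 0.8]
opening: 0.95
finger_force: 0.0
```

Call:
{"fn": "move_arm", "kwargs": {
  "plan": [
    [0,0,0.3,0,0,0,0.95],
    [0,0,0.6,0,0,0,0.95],
    [0,0,0.9,0,0,0,0.95],
    [0,0,0.9,0,0,0,0.95],
    [0,0,0.9,0,0,0,0.5]
  ]
}}

```text
time_s: 1.85
position: [0.6502, 0.0999, 0.0492]
eef_rot: [[0.0, 1.0, 0.003], [1.0, -0.0, 0.0], [0.0, 0.003, -1.0]]
wrist_force: [-0.0, -0.8, 0.1]
opening: 0.766
finger_force: 0.0
```

Call:
{"fn": "move_arm", "kwargs": {
  "plan": [
    [0,0,0,0,0,0,0.3],
    [0,0,0,0,0,0,0.3],
    [0,0,0,0,0,0,0.3],
    [0,0,0,0,0,0,0.3],
    [0,0,0,0,0,0,0.3]
  ]
}}

```text
time_s: 2.48
position: [0.6503, 0.0999, 0.0496]
eef_rot: [[0.0, 1.0, 0.004], [1.0, -0.0, 0.0], [0.0, 0.004, -1.0]]
wrist_force: [-1.5, -1.8, 7.8]
opening: 0.687
finger_force: 41.9
```

Call:
{"fn": "move_arm", "kwargs": {
  "plan": [
    [0,0,-0.25,0,0,0,0.3],
    [0,0,-0.5,0,0,0,0.3],
    [0.2,-0.3,-0.6,0,0,0,0.3],
    [0.4,-0.6,-0.6,0,0,0,0.3],
    [0.5,-0.9,-0.6,0,0,0,0.3]
  ]
}}

```text
time_s: 3.1
position: [0.5584, 0.1508, 0.1081]
eef_rot: [[-0.001, 1.0, 0.002], [1.0, 0.001, 0.001], [0.001, 0.002, -1.0]]
wrist_force: [0.5, -0.7, -3.4]
opening: 0.691
finger_force: 44.2
```

Call:
{"fn": "move_arm", "kwargs": {
  "plan": [
    [0.3,-0.4,0,0,0,0,0.3],
    [0.6,-0.8,0,0,0,0,0.3],
    [0.7,-1,0,0,0,0,0.3],
    [0.7,-1,0,0,0,0,0.3]
  ]
}}

```text
time_s: 3.6
position: [0.4585, 0.2208, 0.1079]
eef_rot: [[-0.002, 1.0, 0.002], [1.0, 0.002, 0.001], [0.001, 0.002, -1.0]]
wrist_force: [1.7, 0.5, -1.8]
opening: 0.687
finger_force: 44.3
```

```bash
python3 - <<'E'
from h import *
s=st(); print(s['finger_force'])
for n,z,near in(('side',.004,(.391,.254)),('wrist',.004,(.391,.254))):
    f=grab(n,'p2'+n+'.png'); print(n,rimfit(f,'o',z,.06,np.array(near)))
E
```

```text
pos [0.4585 0.2208 0.1079] t 3.6 op 0.687
44.28058794594108
side (np.int64(77), array([0.39107731, 0.25450736]), 118)
wrist (np.int64(297), array([0.38947212, 0.25443425]), 856)
```

View pics/p2wrist.png

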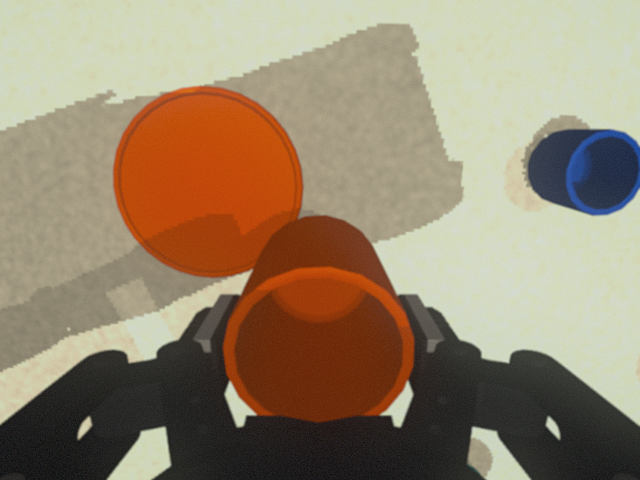

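The cup is held straight at (318,345) and the large orange saucer is centred at (208,181). Its fit gives (0.390, 0.2545), matching the side view. Setting the cup down.

Call:
{"fn": "move_arm", "kwargs": {
  "plan": [
    [0.17,-0.35,0,0,0,0,0.3],
    [0.335,-0.69,0,0,0,0,0.3],
    [0.335,-0.69,0.15,0,0,0,0.3],
    [0.335,-0.69,0.3,0,0,0,0.3],
    [0.335,-0.69,0.42,0,0,0,0.3]
  ]
}}

```text
time_s: 4.32
position: [0.3906, 0.2529, 0.0631]
eef_rot: [[0.001, 1.0, -0.001], [1.0, -0.001, -0.0], [-0.0, -0.001, -1.0]]
wrist_force: [-0.7, 0.5, -2.6]
opening: 0.693
finger_force: 44.6
```

Call:
{"fn": "move_arm", "kwargs": {
  "plan": [
    [0,0,0.04,0,0,0,0.3],
    [0,0,0.07,0,0,0,0.3],
    [0,0,0.09,0,0,0,0.3],
    [0,0,0.09,0,0,0,0.3],
    [0,0,0.09,0,0,0,0.3]
  ]
}}

```text
time_s: 4.95
position: [0.3902, 0.2536, 0.0556]
eef_rot: [[-0.0, 1.0, 0.001], [1.0, 0.0, 0.0], [0.0, 0.001, -1.0]]
wrist_force: [0.2, 0.0, 0.4]
opening: 0.689
finger_force: 44.8
```

Contact: the wrist now reads the cup's weight taken up. Releasing, rising, and going on to the small blue cup.

Call:
{"fn": "move_arm", "kwargs": {
  "plan": [
    [0,0,0,0,0,0,0.8],
    [0,0,0,0,0,0,0.9],
    [0,0,0,0,0,0,0.95],
    [0,0,0,0,0,0,0.95],
    [0,0,-0.3,0,0,0,0.95]
  ]
}}

```text
time_s: 5.58
position: [0.389, 0.253, 0.0842]
eef_rot: [[-0.0, 1.0, -0.003], [1.0, 0.0, -0.002], [-0.002, -0.003, -1.0]]
wrist_force: [0.6, -0.4, 0.5]
opening: 0.951
finger_force: 0.0
```

Call:
{"fn": "move_arm", "kwargs": {
  "plan": [
    [0,0,-0.5,0,0,0,1],
    [0,0,-1,0,0,0,1],
    [0,0.5,-1,0,0,0,1],
    [0,1,-1,0,0,0,1]
  ]
}}

```text
time_s: 6.08
position: [0.4914, 0.2537, 0.1864]
eef_rot: [[-0.001, 1.0, 0.002], [1.0, 0.001, 0.001], [0.001, 0.002, -1.0]]
wrist_force: [0.9, 1.1, -0.5]
opening: 0.999
finger_force: 0.0
```

Call:
{"fn": "move_arm", "kwargs": {
  "plan": [
    [0,0.5,0,0,0,0,1],
    [0,1,0,0,0,0,1],
    [0,1,0,0,0,0,1],
    [0,1,0,0,0,0,1]
  ]
}}

```text
time_s: 6.58
position: [0.5895, 0.2535, 0.1848]
eef_rot: [[0.0, 1.0, -0.001], [1.0, -0.0, -0.0], [-0.0, -0.001, -1.0]]
wrist_force: [-0.1, -0.7, 0.2]
opening: 1.006
finger_force: 0.0
```

```bash
python3 m.py b .05 .023 .608 .266; python3 - <<'E'
from h import *
f=grab('wrist'); print('saucer sb',rimfit(f,'b',.004,.0475,np.array([.458,.112])))
print('cup lo',rimfit(f,'o',.091,.03,np.array([.39,.254])))
E
```

```text
pos [0.5895 0.2535 0.1848] t 6.58 op 1.006
saucer sb (np.int64(71), array([0.45466489, 0.110167  ]), 155)
cup lo (np.int64(56), array([0.41051767, 0.25520451]), 444)Traceback (most recent call last):
  File "m.py", line 4, in <module>
    s=st(); f=grab('wrist',sys.argv[6] if len(sys.argv)>6 else None); b=rimfit(f,col,z,r,np.array([x,y])); print(b, proj(f,[*b[1],z]))
                                                                                                                             ~^^^
TypeError: 'NoneType' object is not subscriptable
```

```bash
python3 - <<'E'
from h import *
f=grab('wrist','w3.png'); print(proj(f,[.608,.266,.05]))
h=cv2.cvtColor(f['frame'],cv2.COLOR_RGB2HSV)
for c in blobs(f,'b',60): print(cv2.boundingRect(c))
E
```

```text
[344.93909547 211.20220061]
(183, 339, 45, 67)
```

View pics/w3.png

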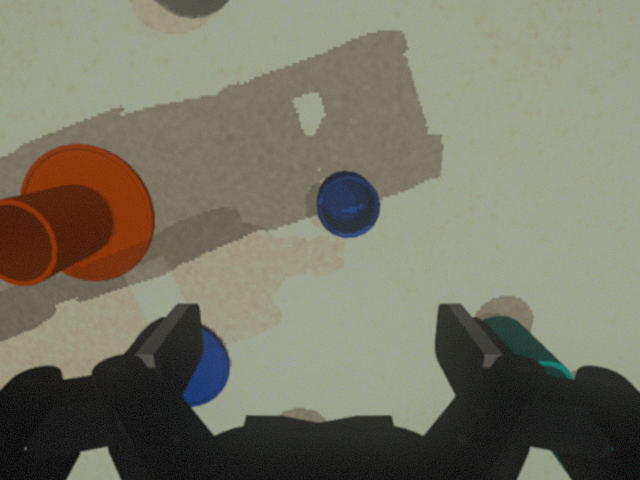

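The small blue cup is clear at (348,204), and the tall orange cup stands on its saucer at left. The shadowed blue just fell outside my mask, so I widen it.

```bash
sed -i "s/'b':((108,150,30),(125,255,255))/'b':((104,110,15),(128,255,255))/" h.py; python3 m.py b .05 .023 .608 .266
```

```text
pos [0.5893 0.2538 0.1858] t 6.72 op 1.0
(np.int64(71), array([0.6106503 , 0.26825643]), 141) [348.53918248 208.12223455]
tool shift xyz /0.1: [0.145 0.214 0.   ]
```

Call:
{"fn": "move_arm", "kwargs": {
  "plan": [
    [0.145,0.215,0.4,0,0,0,0.9],
    [0.145,0.215,0.8,0,0,0,0.9],
    [0.145,0.215,0.9,0,0,0,0.9],
    [0.145,0.215,0.9,0,0,0,0.9]
  ]
}}

```text
time_s: 7.28
position: [0.6115, 0.2681, 0.0962]
eef_rot: [[-0.0, 1.0, 0.0], [1.0, 0.0, 0.0], [0.0, 0.0, -1.0]]
wrist_force: [0.4, 0.3, 0.1]
opening: 0.901
finger_force: 0.0
```

Call:
{"fn": "move_arm", "kwargs": {
  "plan": [
    [0,0,0.3,0,0,0,0.85],
    [0,0,0.6,0,0,0,0.85],
    [0,0,0.78,0,0,0,0.85],
    [0,0,0.78,0,0,0,0.85],
    [0,0,0.78,0,0,0,0.7]
  ]
}}

```text
time_s: 7.9
position: [0.6123, 0.2683, 0.0191]
eef_rot: [[0.0, 1.0, 0.002], [1.0, -0.0, 0.001], [0.001, 0.002, -1.0]]
wrist_force: [0.3, -0.7, 0.6]
opening: 0.696
finger_force: 0.0
```

Call:
{"fn": "move_arm", "kwargs": {
  "plan": [
    [0,0,0,0,0,0,0.4],
    [0,0,0,0,0,0,0.2],
    [0,0,0,0,0,0,0.2],
    [0,0,0,0,0,0,0.2],
    [0,0,0,0,0,0,0.2]
  ]
}}

```text
time_s: 8.52
position: [0.6119, 0.2684, 0.019]
eef_rot: [[-0.0, 1.0, 0.002], [1.0, 0.0, 0.001], [0.001, 0.002, -1.0]]
wrist_force: [-3.1, 0.0, 7.9]
opening: 0.522
finger_force: 39.9
```

Call:
{"fn": "move_arm", "kwargs": {
  "plan": [
    [0,0,-0.25,0,0,0,0.2],
    [0,0,-0.5,0,0,0,0.2],
    [-0.3,-0.3,-0.6,0,0,0,0.2],
    [-0.6,-0.6,-0.6,0,0,0,0.2],
    [-0.7,-0.7,-0.6,0,0,0,0.2]
  ]
}}

```text
time_s: 9.15
position: [0.5404, 0.1968, 0.0782]
eef_rot: [[0.001, 1.0, 0.0], [1.0, -0.001, 0.0], [0.0, 0.0, -1.0]]
wrist_force: [0.2, -0.8, -1.2]
opening: 0.52
finger_force: 41.3
```

```bash
python3 - <<'E'
from h import *
s=st(); f=grab('wrist','w4.png');g=grab('side')
a=rimfit(f,'b',.004,.0475,np.array([.458,.112]),.03);b=rimfit(g,'b',.004,.0475,np.array([.458,.112]),.03)
print(a,b,proj(f,[*b[1],.004]))
E
```

```text
pos [0.5404 0.1968 0.0782] t 9.15 op 0.52
(np.int64(95), array([0.45720951, 0.1088582 ]), 185) (np.int64(71), array([0.45938104, 0.11101393]), 98) [192.67465082 380.4607395 ]
```

Call:
{"fn": "move_arm", "kwargs": {
  "plan": [
    [-0.4,-0.4,0,0,0,0,0.2],
    [-0.865,-0.825,0,0,0,0,0.2],
    [-0.865,-0.825,0.15,0,0,0,0.2],
    [-0.865,-0.825,0.3,0,0,0,0.2],
    [-0.865,-0.825,0.43,0,0,0,0.2]
  ]
}}

```text
time_s: 9.88
position: [0.4598, 0.1122, 0.0332]
eef_rot: [[-0.001, 1.0, 0.0], [1.0, 0.001, 0.0], [0.0, 0.0, -1.0]]
wrist_force: [0.3, -0.1, -2.1]
opening: 0.522
finger_force: 41.5
```

Call:
{"fn": "move_arm", "kwargs": {
  "plan": [
    [0,0,0.03,0,0,0,0.2],
    [0,0,0.06,0,0,0,0.2],
    [0,0,0.08,0,0,0,0.2],
    [0,0,0.09,0,0,0,0.2],
    [0,0,0.09,0,0,0,0.2]
  ]
}}

```text
time_s: 10.5
position: [0.4591, 0.1115, 0.0254]
eef_rot: [[0.0, 1.0, 0.0], [1.0, -0.0, 0.0], [0.0, 0.0, -1.0]]
wrist_force: [0.2, -0.7, -0.3]
opening: 0.524
finger_force: 41.5
```

Call:
{"fn": "move_arm", "kwargs": {
  "plan": [
    [0,0,0,0,0,0,0.62],
    [0,0,0,0,0,0,0.75],
    [0,0,0,0,0,0,0.85],
    [0,0,0,0,0,0,0.85],
    [0,0,-0.3,0,0,0,0.9]
  ]
}}

```text
time_s: 11.12
position: [0.4579, 0.1113, 0.0542]
eef_rot: [[0.0, 1.0, -0.004], [1.0, -0.0, -0.001], [-0.001, -0.004, -1.0]]
wrist_force: [0.5, -0.1, 0.5]
opening: 0.899
finger_force: 0.0
```

Call:
{"fn": "move_arm", "kwargs": {
  "plan": [
    [0,0,-0.5,0,0,0,1],
    [0,0,-1,0,0,0,1],
    [0,0,-1,0,0,0,1]
  ]
}}

```text
time_s: 11.5
position: [0.4605, 0.1118, 0.1587]
eef_rot: [[-0.0, 1.0, 0.006], [1.0, 0.0, 0.001], [0.001, 0.006, -1.0]]
wrist_force: [0.0, -0.1, -0.9]
opening: 1.002
finger_force: 0.0
```

Call:
{"fn": "move_arm", "kwargs": {
  "plan": [
    [-0.3,0,-0.5,0,0,0,1],
    [-0.6,0.3,-0.7,0,0,0,1],
    [-1,0.7,-0.7,0,0,0,1],
    [-1,0.7,-0.7,0,0,0,1]
  ]
}}

```text
time_s: 12.0
position: [0.5301, 0.0093, 0.2237]
eef_rot: [[0.003, 1.0, -0.002], [1.0, -0.003, -0.0], [-0.0, -0.002, -1.0]]
wrist_force: [-0.0, 0.6, 0.0]
opening: 1.002
finger_force: 0.0
```

Call:
{"fn": "move_arm", "kwargs": {
  "plan": [
    [-0.5,0.5,0,0,0,0,1],
    [-1,0.95,0,0,0,0,1],
    [-1,0.95,0,0,0,0,1],
    [-1,0.95,0,0,0,0,1]
  ]
}}

```text
time_s: 12.5
position: [0.6236, -0.0881, 0.224]
eef_rot: [[0.0, 1.0, -0.002], [1.0, -0.0, 0.001], [0.001, -0.002, -1.0]]
wrist_force: [-0.6, 0.5, 1.2]
opening: 0.996
finger_force: 0.0
```

```bash
python3 m.py b .085 .030 .626 -.113 w5.png
```

```text
pos [ 0.6236 -0.0881  0.224 ] t 12.5 op 0.996
(np.int64(136), array([ 0.62964811, -0.10294371]), 217) [327.2605999  246.34012785]
tool shift xyz /0.1: [-0.148  0.061 -0.   ]
```

View pics/w5.png

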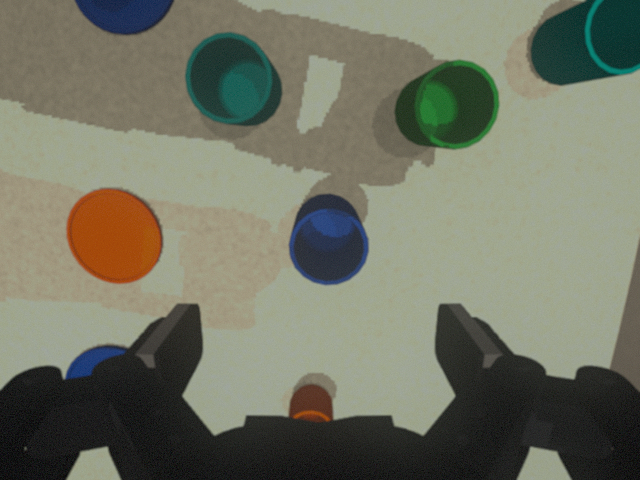

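The tall blue rim is at (329,246), agreeing with the fit. Neighbours green (457,104) and teal (230,78) are clear of the fingers, so I grip it.

Call:
{"fn": "move_arm", "kwargs": {
  "plan": [
    [-0.15,0.06,0,0,0,0,0.95],
    [-0.15,0.06,0.4,0,0,0,0.95],
    [-0.15,0.06,0.85,0,0,0,0.95],
    [-0.15,0.06,0.85,0,0,0,0.95]
  ]
}}

```text
time_s: 13.05
position: [0.6285, -0.1032, 0.1377]
eef_rot: [[-0.0, 1.0, -0.005], [1.0, 0.0, 0.001], [0.001, -0.005, -1.0]]
wrist_force: [-0.1, -0.9, 0.6]
opening: 0.95
finger_force: 0.0
```

Call:
{"fn": "move_arm", "kwargs": {
  "plan": [
    [0,0,0.3,0,0,0,0.95],
    [0,0,0.6,0,0,0,0.95],
    [0,0,0.9,0,0,0,0.95],
    [0,0,0.9,0,0,0,0.95],
    [0,0,0.9,0,0,0,0.6]
  ]
}}

```text
time_s: 13.68
position: [0.6312, -0.1037, 0.053]
eef_rot: [[-0.0, 1.0, 0.003], [1.0, 0.0, -0.001], [-0.001, 0.003, -1.0]]
wrist_force: [0.6, -0.9, 0.2]
opening: 0.769
finger_force: 0.0
```

Call:
{"fn": "move_arm", "kwargs": {
  "plan": [
    [0,0,0,0,0,0,0.3],
    [0,0,0,0,0,0,0.3],
    [0,0,0,0,0,0,0.3],
    [0,0,0,0,0,0,0.3],
    [0,0,0,0,0,0,0.3]
  ]
}}

```text
time_s: 14.3
position: [0.6311, -0.1038, 0.0534]
eef_rot: [[-0.0, 1.0, 0.004], [1.0, 0.0, -0.001], [-0.001, 0.004, -1.0]]
wrist_force: [-2.3, 0.4, 8.7]
opening: 0.694
finger_force: 42.1
```

Call:
{"fn": "move_arm", "kwargs": {
  "plan": [
    [0,0,-0.25,0,0,0,0.3],
    [0,0,-0.5,0,0,0,0.3],
    [-0.3,-0.3,-0.6,0,0,0,0.3],
    [-0.5,-0.6,-0.6,0,0,0,0.3],
    [-0.6,-0.8,-0.6,0,0,0,0.3]
  ]
}}

```text
time_s: 14.92
position: [0.5492, -0.1646, 0.1121]
eef_rot: [[0.001, 1.0, 0.002], [1.0, -0.001, -0.001], [-0.001, 0.002, -1.0]]
wrist_force: [0.8, 0.2, -2.4]
opening: 0.688
finger_force: 44.4
```

Call:
{"fn": "move_arm", "kwargs": {
  "plan": [
    [-0.3,-0.4,0,0,0,0,0.3],
    [-0.5,-0.8,0,0,0,0,0.3],
    [-0.6,-0.9,0,0,0,0,0.3],
    [-0.6,-0.9,0,0,0,0,0.3]
  ]
}}

```text
time_s: 15.42
position: [0.4603, -0.2242, 0.1115]
eef_rot: [[0.001, 1.0, 0.002], [1.0, -0.001, -0.001], [-0.001, 0.002, -1.0]]
wrist_force: [0.6, 0.4, -3.3]
opening: 0.69
finger_force: 44.6
```

```bash
python3 - <<'E'
from h import *
s=st(); print(s['finger_force'])
for n in('side','scene'):
    f=grab(n); print(n,rimfit(f,'b',.004,.06,np.array((.4015,-.295)),.03))
E
```

```text
pos [ 0.4603 -0.2242  0.1115] t 15.43 op 0.69
44.58964149140229
side (np.int64(109), array([ 0.40157682, -0.29540115]), 163)
scene (np.int64(31), array([ 0.39799411, -0.29514669]), 140)
```

Call:
{"fn": "move_arm", "kwargs": {
  "plan": [
    [-0.35,-0.3,0,0,0,0,0.3],
    [-0.72,-0.59,0,0,0,0,0.3],
    [-0.72,-0.59,0.15,0,0,0,0.3],
    [-0.72,-0.59,0.3,0,0,0,0.3],
    [-0.72,-0.59,0.43,0,0,0,0.3]
  ]
}}

```text
time_s: 16.15
position: [0.4016, -0.2945, 0.066]
eef_rot: [[-0.002, 1.0, -0.001], [1.0, 0.002, 0.001], [0.001, -0.001, -1.0]]
wrist_force: [0.2, -0.6, -3.5]
opening: 0.688
finger_force: 44.8
```

Call:
{"fn": "move_arm", "kwargs": {
  "plan": [
    [0,0,0.03,0,0,0,0.3],
    [0,0,0.06,0,0,0,0.3],
    [0,0,0.08,0,0,0,0.3],
    [0,0,0.09,0,0,0,0.3],
    [0,0,0.09,0,0,0,0.3]
  ]
}}

```text
time_s: 16.77
position: [0.4013, -0.2958, 0.0594]
eef_rot: [[0.0, 1.0, 0.001], [1.0, 0.0, -0.001], [-0.001, 0.001, -1.0]]
wrist_force: [-4.6, 1.7, 9.1]
opening: 0.695
finger_force: 45.8
```

Call:
{"fn": "move_arm", "kwargs": {
  "plan": [
    [0,0,0,0,0,0,0.8],
    [0,0,0,0,0,0,0.9],
    [0,0,0,0,0,0,0.95],
    [0,0,0,0,0,0,0.95],
    [0,0,-0.3,0,0,0,0.95]
  ]
}}

```text
time_s: 17.4
position: [0.4001, -0.2948, 0.0871]
eef_rot: [[0.0, 1.0, -0.003], [1.0, -0.0, 0.003], [0.003, -0.003, -1.0]]
wrist_force: [-0.4, -0.9, 0.3]
opening: 0.95
finger_force: 0.0
```

Call:
{"fn": "move_arm", "kwargs": {
  "plan": [
    [0,0,-0.5,0,0,0,1],
    [0,0,-1,0,0,0,1],
    [0,0.5,-1,0,0,0,1],
    [0,1,-1,0,0,0,1]
  ]
}}

```text
time_s: 17.9
position: [0.5024, -0.2957, 0.1894]
eef_rot: [[0.001, 1.0, 0.002], [1.0, -0.001, -0.001], [-0.001, 0.002, -1.0]]
wrist_force: [0.3, -0.0, -0.2]
opening: 0.995
finger_force: 0.0
```

Call:
{"fn": "move_arm", "kwargs": {
  "plan": [
    [0,0.5,0,0,0,0,1],
    [0,1,0,0,0,0,1],
    [0,1,0,0,0,0,1],
    [0,1,0,0,0,0,1]
  ]
}}

```text
time_s: 18.4
position: [0.6005, -0.2954, 0.1878]
eef_rot: [[-0.0, 1.0, -0.001], [1.0, 0.0, 0.0], [0.0, -0.001, -1.0]]
wrist_force: [0.3, -0.4, -0.5]
opening: 1.002
finger_force: 0.0
```

```bash
python3 m.py o .05 .023 .615 -.30 w6.png
```

```text
pos [ 0.6005 -0.2954  0.1878] t 18.4 op 1.002
(np.int64(151), array([ 0.6144612 , -0.29787552]), 174) [337.97571631 230.48367253]
tool shift xyz /0.1: [-0.024  0.139 -0.   ]
```

View pics/w6.png

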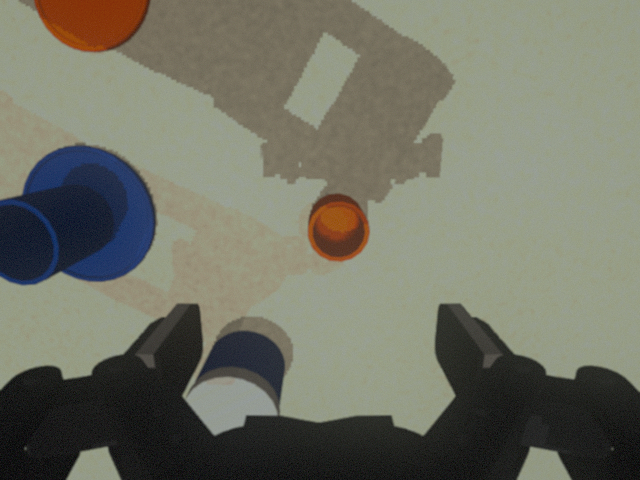

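The small orange rim is at (338,229). The tea tin at (240,380) is over 6 cm from the finger line, and the tall blue cup stands on its saucer at left. Gripping the cup.

Call:
{"fn": "move_arm", "kwargs": {
  "plan": [
    [-0.025,0.14,0.4,0,0,0,0.9],
    [-0.025,0.14,0.8,0,0,0,0.9],
    [-0.025,0.14,0.92,0,0,0,0.9],
    [-0.025,0.14,0.92,0,0,0,0.9]
  ]
}}

```text
time_s: 18.95
position: [0.6147, -0.2983, 0.0971]
eef_rot: [[0.001, 1.0, 0.0], [1.0, -0.001, -0.0], [-0.0, 0.0, -1.0]]
wrist_force: [0.5, 0.7, 1.2]
opening: 0.906
finger_force: 0.0
```

Call:
{"fn": "move_arm", "kwargs": {
  "plan": [
    [0,0,0.3,0,0,0,0.85],
    [0,0,0.6,0,0,0,0.85],
    [0,0,0.78,0,0,0,0.85],
    [0,0,0.78,0,0,0,0.85],
    [0,0,0.78,0,0,0,0.7]
  ]
}}

```text
time_s: 19.58
position: [0.6157, -0.2984, 0.0201]
eef_rot: [[0.0, 1.0, 0.002], [1.0, -0.0, -0.001], [-0.001, 0.002, -1.0]]
wrist_force: [0.2, -0.2, 0.1]
opening: 0.703
finger_force: 0.0
```

Call:
{"fn": "move_arm", "kwargs": {
  "plan": [
    [0,0,0,0,0,0,0.4],
    [0,0,0,0,0,0,0.2],
    [0,0,0,0,0,0,0.2],
    [0,0,0,0,0,0,0.2],
    [0,0,0,0,0,0,0.2]
  ]
}}

```text
time_s: 20.2
position: [0.6156, -0.2984, 0.0201]
eef_rot: [[0.0, 1.0, 0.002], [1.0, -0.0, -0.001], [-0.001, 0.002, -1.0]]
wrist_force: [-2.3, 0.5, 6.7]
opening: 0.525
finger_force: 40.1
```

Call:
{"fn": "move_arm", "kwargs": {
  "plan": [
    [0,0,-0.25,0,0,0,0.2],
    [0,0,-0.5,0,0,0,0.2],
    [0.3,-0.3,-0.6,0,0,0,0.2],
    [0.6,-0.6,-0.6,0,0,0,0.2],
    [0.9,-0.9,-0.6,0,0,0,0.2]
  ]
}}

```text
time_s: 20.82
position: [0.5242, -0.2072, 0.0791]
eef_rot: [[0.0, 1.0, 0.001], [1.0, -0.0, -0.001], [-0.001, 0.001, -1.0]]
wrist_force: [0.8, -1.4, -0.5]
opening: 0.524
finger_force: 41.2
```

```bash
python3 - <<'E'
from h import *
s=st(); print(s['finger_force'],s['wrist_force'])
for n in('side','wrist'):
    f=grab(n); print(n,rimfit(f,'o',.004,.0475,np.array((.4245,-.117)),.03))
E
```

```text
pos [ 0.5242 -0.2072  0.0791] t 20.82 op 0.524
41.15879548655357 [ 0.7781553  -1.36902425 -0.54698618]
side (np.int64(101), array([ 0.42584703, -0.11651686]), 115)
wrist (np.int64(505), array([ 0.42472481, -0.11642915]), 505)
```

Call:
{"fn": "move_arm", "kwargs": {
  "plan": [
    [0.45,-0.5,0,0,0,0,0.2],
    [0.905,-0.99,0,0,0,0,0.2],
    [0.905,-0.99,0.15,0,0,0,0.2],
    [0.905,-0.99,0.3,0,0,0,0.2],
    [0.905,-0.99,0.43,0,0,0,0.2]
  ]
}}

```text
time_s: 21.55
position: [0.4268, -0.1181, 0.0347]
eef_rot: [[0.0, 1.0, 0.001], [1.0, -0.0, -0.0], [-0.0, 0.001, -1.0]]
wrist_force: [-0.1, 0.3, -1.3]
opening: 0.525
finger_force: 41.3
```

Call:
{"fn": "move_arm", "kwargs": {
  "plan": [
    [0,0,0.03,0,0,0,0.2],
    [0,0,0.06,0,0,0,0.2],
    [0,0,0.08,0,0,0,0.2],
    [0,0,0.09,0,0,0,0.2],
    [0,0,0.09,0,0,0,0.2]
  ]
}}

```text
time_s: 22.18
position: [0.4261, -0.1175, 0.0264]
eef_rot: [[0.0, 1.0, 0.0], [1.0, -0.0, -0.0], [-0.0, 0.0, -1.0]]
wrist_force: [-0.3, 0.4, -1.0]
opening: 0.523
finger_force: 41.3
```

Call:
{"fn": "move_arm", "kwargs": {
  "plan": [
    [0,0,0.005,0,0,0,0.2],
    [0,0,0.008,0,0,0,0.2],
    [0,0,0.008,0,0,0,0.2]
  ]
}}

```text
time_s: 22.55
position: [0.4261, -0.1176, 0.026]
eef_rot: [[-0.0, 1.0, 0.0], [1.0, 0.0, -0.0], [-0.0, 0.0, -1.0]]
wrist_force: [-4.2, 1.1, 9.1]
opening: 0.525
finger_force: 42.1
```

Call:
{"fn": "move_arm", "kwargs": {
  "plan": [
    [0,0,0,0,0,0,0.62],
    [0,0,0,0,0,0,0.75],
    [0,0,0,0,0,0,0.85],
    [0,0,0,0,0,0,0.85],
    [0,0,-0.3,0,0,0,0.9]
  ]
}}

```text
time_s: 23.18
position: [0.425, -0.1171, 0.0545]
eef_rot: [[0.0, 1.0, -0.004], [1.0, -0.0, 0.001], [0.001, -0.004, -1.0]]
wrist_force: [0.2, -0.7, 1.0]
opening: 0.898
finger_force: 0.0
```

Call:
{"fn": "move_arm", "kwargs": {
  "plan": [
    [0,0,-0.5,0,0,0,1],
    [0,0,-1,0,0,0,1],
    [0,0,-1,0,0,0,1]
  ]
}}

```text
time_s: 23.55
position: [0.4274, -0.118, 0.1587]
eef_rot: [[-0.0, 1.0, 0.006], [1.0, 0.0, -0.002], [-0.002, 0.006, -1.0]]
wrist_force: [0.5, 0.1, -1.0]
opening: 0.998
finger_force: 0.0
```

Call:
{"fn": "move_arm", "kwargs": {
  "plan": [
    [0.1,0,-0.5,0,0,0,1],
    [0.5,0,-1,0,0,0,1],
    [1,0,-1,0,0,0,1],
    [1,0,-1,0,0,0,1]
  ]
}}

```text
time_s: 24.05
position: [0.4258, -0.0152, 0.255]
eef_rot: [[-0.004, 1.0, -0.0], [1.0, 0.004, 0.0], [0.0, -0.0, -1.0]]
wrist_force: [-0.9, -0.3, -0.8]
opening: 0.998
finger_force: 0.0
```

```bash
python3 - <<'E'
from h import *
st(); a=grab('scene'); b=grab('side','end.png')
img=np.hstack([cv2.resize(a['frame'][150:410,230:540],None,fx=1.25,fy=1.25),cv2.resize(b['frame'][120:420,150:450],(400,325))])
cv2.imwrite('pics/end2.png',img[:,:,::-1])
E
```

```text
pos [ 0.4258 -0.0152  0.255 ] t 24.05 op 0.998
```

View pics/end2.png

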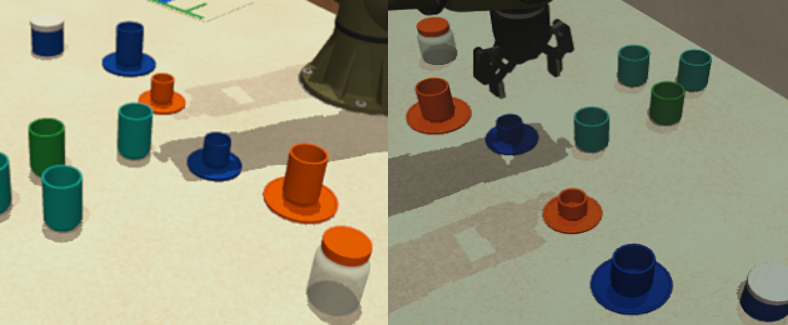

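All four cups stand upright in the middle of their matching saucers: in the left half, tall blue (130,45), small orange (162,88), small blue (216,152) and tall orange (305,175). The jar, tin and look-alikes are standing where they were. Handing in.

```bash
python3 -c "
from cell import sign_off
print(sign_off())"
```

```text
the job is handed in; nothing more can be done
None
```

The job is handed in at about 24 s on the robot's clock: the last pictures show all four cups upright near the middle of their matching saucers, with the sugar jar and tea tin undisturbed; `sign_off()` gave no verdict.

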